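# Put the clipper into the push-latch steriliser

### The job

Press the steriliser's flush door inward until its spring catch lets go and the door swings fully open. Lower the large hair clipper (not the slim trimmer) into the empty wide compartment, lying flat, without dropping it in, then swing the door shut and press it until the catch holds it closed again. Leave the brush, trimmer, bottle and tub where they are.

Things in the scene. Friction and masses are not known exactly. Their poses are not given: they have to be found in the camera images.
- sterilizer: Tool steriliser: fixed steel box 230 (own x) x 210 (y) x 95 mm high, 5 mm walls; origin at centre of underside, z up. Its top, inside the rim, is a flush white door, no handle, hinged along the +x side, push catch inside the -x side. Inside, the floor is 6 mm up; a 56 mm high divider along x at y = -20 mm parts a narrow compartment (y < -22, with the brush) from the wide empty one (y > -18 mm).
- tray (a point): Centre of the floor of the wide empty compartment, 18, 41, 6 mm from the steriliser's origin. The compartment is 181 mm along the steriliser's x and 118 mm along its y; at its -x end a 74 mm high wall hides the catch.
- door (a joint): Door angle, rad: 0 shut and latched (start), -0.056 pressed to the stop, 1.65 fully open, just past upright. Push-push catch: press past -0.045, let go: it releases, and a soft spring swings the door up in 1 to 2 s once nothing is in its way. To shut: swing it down (1 to 2 N), press to the stop once, let go: it stays at 0. A further press releases it; pressed too little it swings open.
- door_press (a point): Point on the door's outer face, marked by a grey 28 mm disc: middle of its width, 172 mm from the hinge axis, 35 mm inside its free edge. Moves with the door; own z = outward normal of the face, own x points to the hinge. Pressing here takes about 2 N and 10 mm of travel to a hard stop.
- door_hinge (a point): Middle of the door's hinge axis, which runs along the steriliser's y; fixed, 104 mm along its x and 92 mm up from its origin. The door is 6 mm thick, its outer face 3 mm from the axis; free edge 207 mm from the axis; 194 mm wide. Open, it stands up to 0.3 m above the worktop.
- clipper_center (a point): Centre (half-way up) of the large hair clipper: black body with a bare steel blade head, lying flat, 150 mm long (own x, head to +x), 42 mm wide (own y; head 38 mm), 36 mm high (z up), about 0.28 kg.
- trimmer: Bystander: slim trimmer of the same look, 115 x 26 x 24 mm, lying on the worktop; origin under its centre, x along its length.
- brush: Bystander: flat hair brush, 155 mm long, lying in the narrow compartment; origin under its middle.
- bottle: Bystander: amber bottle, 56 mm in diameter, 170 mm high, origin under its centre.
- tub: Bystander: low round tub, 72 mm in diameter, 55 mm high, origin under its centre.
There are look-alikes about, which are no part of the job. What is shaped like the part that bears clipper_center but red is not meant.

How it is judged:
On the way, in this order (a step that is already met when the one before it is completed fails the run):
1. the door, released by a press, stands open (over 1.2 rad) (value of joint door above 1.2 rad), for 0.2 s.
2. the clipper is lowered, still held, into the wide compartment to within 25 mm of its floor (x of clipper_center in the frame of sterilizer between -0.015 and 0.05 m and y of clipper_center in the frame of sterilizer between -0.008 and 0.09 m and z of clipper_center in the frame of sterilizer below 0.049 m and value of joint door above 1.2 rad and contact force between the fingers and clipper above 0.5 N), for 0.05 s.
3. the clipper lies flat in the wide compartment, let go, the door still open (x of clipper_center in the frame of sterilizer between -0.015 and 0.05 m and y of clipper_center in the frame of sterilizer between -0.008 and 0.09 m and z of clipper_center in the frame of sterilizer below 0.032 m and angle between clipper_center's own z axis and vertical below 0.17 rad and value of joint door above 1.2 rad and contact force between the fingers and clipper below 0.1 N), for 0.2 s.
At the end, for the whole second after the job is handed in: The clipper lies flat (within 0.17 rad) and still on the floor of the wide compartment (its centre under 32 mm above the steriliser's underside, x -15 to 50 mm and y -8 to 90 mm in its frame), and the door is shut and held by its catch (within 0.02 rad of 0) (x of clipper_center in the frame of sterilizer between -0.015 and 0.05 m and y of clipper_center in the frame of sterilizer between -0.008 and 0.09 m and z of clipper_center in the frame of sterilizer below 0.032 m and angle between clipper_center's own z axis and vertical below 0.17 rad and value of joint door between -0.02 and 0.02 rad and linear speed of clipper below 0.02 m/s); the robot touches nothing.
It fails at once if the slim trimmer shoved aside (more than 30 mm) or knocked over (distance of trimmer from where it was at the start of the episode above 0.03 m).
It fails at once if the brush in the narrow compartment shoved aside (more than 30 mm) or knocked over (distance of brush from where it was at the start of the episode above 0.03 m).
It fails at once if the bottle shoved aside (more than 30 mm) or knocked over (distance of bottle from where it was at the start of the episode above 0.03 m or angle between bottle's own z axis and vertical above 0.5 rad).
It fails at once if the tub shoved aside (more than 30 mm) or knocked over (distance of tub from where it was at the start of the episode above 0.03 m or angle between tub's own z axis and vertical above 0.5 rad).
It also fails if it takes over 67 s, if anything falls off the work surface, if the arm or the gripper's body presses on something with over 40 N, if the wrist force passes 120 N, or if a joint passes its speed limit or range.

### The arm

A 6-joint arm with a two-finger parallel gripper is mounted at the origin on the work surface. World frame = base frame: x ahead of the robot, y to its left, z up, the work surface at z = 0. Lengths are in m, angles in rad, forces in N, time in s.
With the tool pointing down it reaches from about 0.425 to 0.95 m from the base axis. Payload 3.5 kg.
Tool frame: the origin (TCP) lies midway between the tips of the shut fingers; the grasp point (between the pads) lies 19 mm behind it; z points along the fingers, y is the direction in which the jaws open and shut (so a half turn about z gives the same grasp; the last joint's range is limited). The gripper opens to 85 mm and grips with 20 to 120 N. Pads are 22 mm wide; open, the fingers measure 114 mm over their backs; the gripper's body (76 mm by 85 mm) begins 54 mm behind the grasp point. The pads swing forward as they close: fully open they stand 13 mm farther back than shut.
Start: joints at [0.967, 0.286, 1.577, -0, 1.279, -0.15], TCP at [0.296, 0.607, 0.231] pointing down, gripper open.
Joint ranges: [-2.77, 2.77], [-0.9, 2.22], [0.21, 2.48], [-1.53, 4.67], [0.24, 2.81], [-2.84, 2.84]. Speed limits (rad/s): [2.79, 2.79, 3.14, 3.14, 3.14, 3.14].

### API

Orientations are given as a unit quaternion [x, y, z, w].
In Python, from plant import ctrl gives the robot as it stands.
- The arm moves only by the tool apply_moves, never from a script. Its argument "moves" is a list that holds one entry, the list of rows, each a list of 7 numbers: the shift along the tool's x, y, z in m, then the turn, a rotation vector about the tool's x, y, z in degrees, then the gripper's target within -1 to 1 (shut at 1, half-way at 0, fully open at -1). In form: [[[tx, ty, tz, ax, ay, az, hand], ...]]. A call has 1 to 12 rows; each row shifts and turns the pose as measured when the row begins, along the tool's axes as they then stand; what a row does not reach is not made up. A row lasts 1/10 s, in which the tool goes at most 50 mm and 8.59 degrees, less where a joint would pass 70% of its speed; a pose out of reach is approached as far as the arm can. A call with a gripper value outside its range is refused whole. The fingers move at their own pace and stop on an object; "force" is the grip in N (left out, the last holds). Time passes only in rows, so rows that do not move let the fingers close. It gives the time, the measured TCP pose, the force and the opening at its end, in the units of the state.
- ctrl.get_state(): the state, without advancing time (a new reading comes with each control period).
- ctrl.read_camera(name): name is "side" or "top"; returns the picture (384x512x3 uint8, red, green, blue); there is no depth.
- ctrl.get_calibration(name): a dict with "camera_matrix" (3x3 intrinsics, pixels), "cam_to_world" (4x4, takes a point from camera to world coordinates). Camera axes: x right, y up, looking along -z (the intrinsics and any distortion apply to the point x, -y, -z); pixel columns grow to the right and rows downward; lengths in m; the calibration is good to about 2 mm. A picture is of the moment at which its call begins. get_calibration takes no time and is no camera call.
- ctrl.sign_off(): hands the job in, once; it reports no verdict.
The state is a dict: "time": time; "qpos": joint angles; "dq": joint speeds; "joint_efforts": joint torques, N m; "eef_pos": TCP position; "tcp_rot": TCP orientation; "contact_force": force on the tool from outside, world axes, zero at the start; "wrist_torque": the same for the moment, N m; "opening": opening from 0.0 (shut) to 1.0 (fully open).
Only numpy, scipy, OpenCV 4.12 (cv2) and the standard library are available. Lean on these libraries where they do the work, as an engineer would, in place of code of your own. Each camera call takes 0.05 s, during which the arm holds its last target. There are 200 camera calls.

## Working session

There is one attempt and no reset: what is moved stays moved. The work goes in short steps, Python scripts to look and compute and a tool call to move; the robot and the scene stay as the last step left them, time stands still between calls to the robot, and variables do not carry over. Pictures are saved under pics/ and viewed, about 8 in all and at most 12, crops included, and the job is handed in when it is done.

Besides the shell and the picture viewer there is one more tool, called after ">>>" as name(argument=value, ...) on one line, values as JSON. apply_moves: Moves the arm, as the interface text tells. Its arguments: {"type":"object","properties":{"moves":{"type":"array","items":{"type":"array","items":{"type":"array","items":{"type":"number"}}}},"force":{"type":"number"}},"required":["moves"]}

```bash
ls; mkdir -p pics
python3 - <<'E'
from plant import ctrl
import cv2
for n in("side","top"):
    cv2.imwrite(f"pics/{n}0.png",ctrl.read_camera(n)[:,:,::-1]); c=ctrl.get_calibration(n); print(n,c)
print(ctrl.get_state())
E
```

```text
pics
side {'camera_matrix': array([[470.74890124,   0.        , 250.8705306 ],
       [  0.        , 470.74890124, 179.66082668],
       [  0.        ,   0.        ,   1.        ]]), 'cam_to_world': array([[ 0.9527067 ,  0.21605072, -0.21371015,  0.28634281],
       [-0.30382538,  0.66252671, -0.6846521 , -0.83176831],
       [-0.0063309 ,  0.71720321,  0.69683533,  1.01942212],
       [ 0.        ,  0.        ,  0.        ,  1.        ]])}
top {'camera_matrix': array([[419.63682257,   0.        , 261.67273468],
       [  0.        , 419.63682257, 193.71375397],
       [  0.        ,   0.        ,   1.        ]]), 'cam_to_world': array([[-0.02599339,  0.99632043, -0.08166972,  0.46201432],
       [-0.99957855, -0.02696065, -0.0107631 ,  0.05173893],
       [-0.01292536,  0.08135553,  0.99660133,  1.20210076],
       [ 0.        ,  0.        ,  0.        ,  1.        ]])}
{'time': 0.1, 'qpos': array([ 9.66979627e-01,  2.87122670e-01,  1.57804780e+00, -4.54790729e-06,
        1.27860346e+00, -1.49993321e-01]), 'dq': array([-0.00031598, -0.00044344, -0.0024433 , -0.00046038, -0.00083258,
       -0.00034015]), 'joint_efforts': array([ 8.02229933e-04, -4.07298732e+01, -2.93697792e+01, -1.13988488e-04,
        3.45434601e-03,  2.14194188e-06]), 'eef_pos': array([0.29554814, 0.60618817, 0.23004579]), 'tcp_rot': array([ 2.24968683e-01,  9.74365384e-01, -1.01488817e-03, -3.99380377e-04]), 'contact_force': array([-0.00479905, -0.73795641, -0.32450374]), 'wrist_torque': array([ 0.03636336,  0.00436481, -0.00986816]), 'opening': 1.0047987635379954}
```

View pics/side0.png

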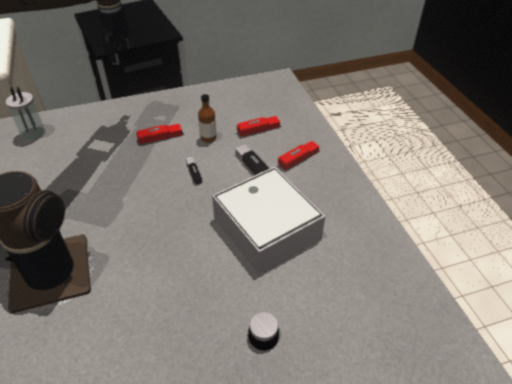

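View pics/top0.png

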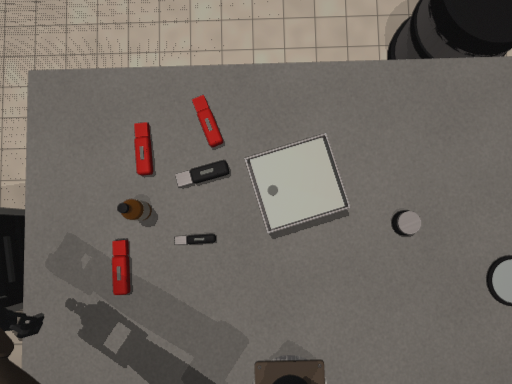

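The side view shows the steriliser (265,215) with its disc at (253,189) and the black clipper at (252,158), which lies between red decoys. In the top view the steriliser is at (297,183), the disc at (272,190), the clipper at (203,173) with its head to the left, and the trimmer at (196,239). The hinge is on the right, toward world -y.

```bash
cat > h.py <<'E'
from plant import ctrl
import cv2, numpy as np
from scipy.spatial.transform import Rotation as R
C={n:ctrl.get_calibration(n) for n in("side","top")}
def ray(n,p):
    K,T=C[n]['camera_matrix'],C[n]['cam_to_world']
    d=np.linalg.inv(K)@[p[0],p[1],1.]; d=T[:3,:3]@(d*[1,-1,-1]); return T[:3,3],d/np.linalg.norm(d)
def onz(n,p,z):
    o,d=ray(n,p); return o+d*(z-o[2])/d[2]
def tri(a,b):
    o1,d1=ray("side",a);o2,d2=ray("top",b)
    s=np.linalg.lstsq(np.c_[d1,-d2],o2-o1,rcond=None)[0]
    p,q=o1+s[0]*d1,o2+s[1]*d2; return (p+q)/2,np.linalg.norm(p-q)
def proj(n,P):
    K,T=C[n]['camera_matrix'],C[n]['cam_to_world']
    c=T[:3,:3].T@(np.asarray(P)-T[:3,3]); q=K@(c*[1,-1,-1]); return q[:2]/q[2]
def blobs(m,amin=25):
    k,l,s,c=cv2.connectedComponentsWithStats(m.astype(np.uint8))
    return [(i,s[i],c[i],l==i) for i in range(1,k) if s[i][4]>=amin]
E
python3 - <<'E'
from h import *
I={n:cv2.imread(f"pics/{n}0.png") for n in C}
box={"side":(200,160,340,280),"top":(235,125,360,245)}
cb={"side":(228,140,272,176),"top":(170,152,234,192)}
for n in C:
    im=I[n].astype(int); g=im.mean(2); 
    x0,y0,x1,y1=box[n]; m=np.zeros(g.shape,bool); m[y0:y1,x0:x1]=g[y0:y1,x0:x1]>185
    for i,s,c,l in blobs(m,300):
        ct=max(cv2.findContours(l.astype(np.uint8),cv2.RETR_EXTERNAL,cv2.CHAIN_APPROX_NONE)[0],key=cv2.contourArea)
        print(n,'door',s,c.round(1),'rect',[p.round(1).tolist() for p in cv2.boxPoints(cv2.minAreaRect(ct))],
          'quad',cv2.approxPolyDP(cv2.convexHull(ct),6,True)[:,0].tolist())
        f=np.zeros(g.shape,np.uint8);cv2.drawContours(f,[ct],-1,1,-1); f=cv2.erode(f,np.ones((5,5)))
        for b in blobs((f>0)&(g<170),8): print('  disc',b[1],b[2].round(2))
    x0,y0,x1,y1=cb[n]; m=np.zeros(g.shape,bool); m[y0:y1,x0:x1]=g[y0:y1,x0:x1]<50
    for b in blobs(m,60): print(n,'clip dark',b[1],b[2].round(1))
cr=[cv2.resize(I[n][b[1]:b[3],b[0]:b[2]],(390,300) if n=="top" else (390,320),interpolation=cv2.INTER_CUBIC) for n,b in cb.items()]
cr=[cv2.resize(c,(400,300)) for c in cr]
bx=[cv2.resize(I[n][b[1]:b[3],b[0]:b[2]],(400,300)) for n,b in box.items()]
cv2.imwrite("pics/crop0.png",np.vstack([np.hstack(cr),np.hstack(bx)]))
E
```

```text
side door [ 218  170  101   76 3985] [267.4 207.2] rect [[217.39999389648438, 195.89999389648438], [288.6000061035156, 157.89999389648438], [318.5, 214.0], [247.3000030517578, 252.0]] quad [[318, 214], [258, 245], [218, 196], [274, 170]]
  disc [249 186   9   7  52] [252.94 189.25]
side clip dark [243 152  24  22 256] [253.2 163.1]
top clip dark [190 160  40  24 521] [209.7 171.6]
```

View pics/crop0.png

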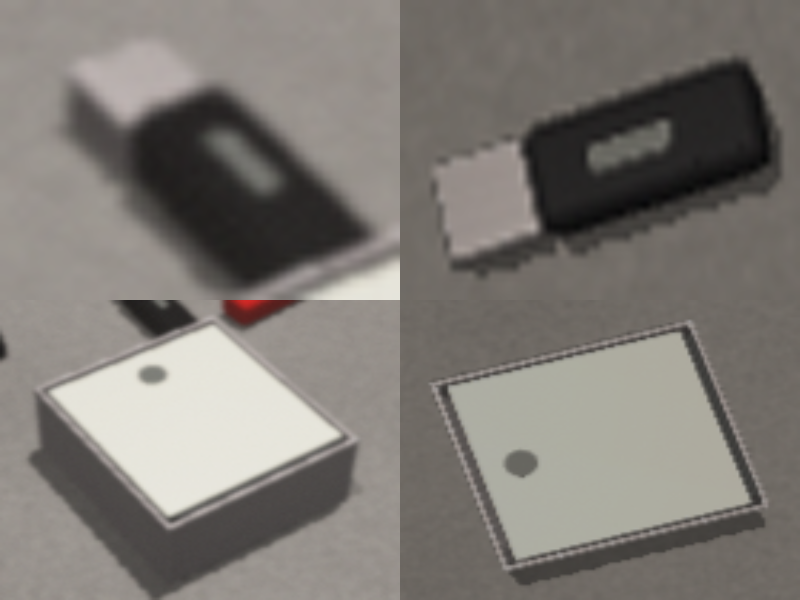

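Run:
```python
from h import *
I=cv2.imread("pics/top0.png").astype(int)
g=I.mean(2); sub=(g[175:205,260:290]<125); b=blobs(sub,20)
dt=[x[2]+[260,175] for x in b]; print('disc top',dt,[x[1] for x in b])
d=np.array([272.4,190.2]) if not dt else dt[0]
print('disc',tri((252.94,189.25),d))
pairs=[((213.3,196.8),(268.8,233.8)),((273.5,167.2),(245,158.6)),((324.6,216.8),(326.3,133.8)),((259.5,250.8),(349.7,207))]
P=[]
for a,t in pairs:
    p,e=tri(a,t); P.append(p); print('rim',p.round(4),round(e,4), onz("top",t,.095).round(4), onz("side",a,.095).round(4))
P=np.array([(onz("top",t,.095)+onz("side",a,.095))/2 for a,t in pairs])
# corners: (-x,-y),(-x,+y),(+x,+y),(+x,-y)
print('sides',[np.linalg.norm(P[i]-P[i-1]).round(4) for i in range(4)])
m=np.array([[-115,-105],[-115,105],[115,105],[115,-105]])/1e3
c=P[:,:2].mean(0); H=m.T@(P[:,:2]-c); yaw=np.arctan2(H[0,1]-H[1,0],H[0,0]+H[1,1])
print('ster',c,yaw,np.degrees(yaw))
ux=np.array([np.cos(yaw),np.sin(yaw)]);uy=np.array([-ux[1],ux[0]])
print('press',c+ux*(.104-.172),'tray',c+.018*ux+.041*uy,'hinge',c+.104*ux)
print('label',tri((255.1,159.2),(206.6,171.5)))
Q=[onz("top",p,.036)[:2] for p in((175.6,174),(178.8,186.9),(229.5,173.1),(224.4,159.7))]
print('clip corners',np.round(Q,4),'c',np.mean(Q,0)); a=(Q[0]+Q[1]-Q[2]-Q[3])/2; print('len',np.linalg.norm(a),'w',np.linalg.norm(Q[3]-Q[2]),np.linalg.norm(Q[0]-Q[1]),'yaw',np.degrees(np.arctan2(a[1],a[0])))
print('brown clip side label@.036',onz("side",(255.1,159.2),.036),onz("top",(206.6,171.5),.036))
s=ctrl.get_state(); print(R.from_quat(s['tcp_rot']).as_matrix().round(3))
```

```text
disc top [array([272.42682927, 189.91463415]), array([260.65, 200.55])] [array([ 8, 10, 10, 11, 82], dtype=int32), array([ 0, 20,  3, 10, 20], dtype=int32)]
disc (array([0.5621368 , 0.03492609, 0.09889267]), np.float64(0.0008735332329708294))
rim [0.4497 0.0471 0.0929] 0.0063 [0.4466 0.0477 0.095 ] [0.4524 0.0445 0.095 ]
rim [0.6479 0.1057 0.0948] 0.0001 [0.6479 0.1057 0.095 ] [0.6479 0.1055 0.095 ]
rim [ 0.71   -0.1137  0.0932] 0.0019 [ 0.7087 -0.1132  0.095 ] [ 0.7102 -0.1152  0.095 ]
rim [ 0.5127 -0.1673  0.0955] 0.0028 [ 0.5114 -0.1671  0.095 ] [ 0.5142 -0.1672  0.095 ]
sides [np.float64(0.2224), np.float64(0.2071), np.float64(0.2282), np.float64(0.2036)]
ster [ 0.57991312 -0.03241071] -1.2916111452012324 -74.00386739208957
press [0.5611742  0.03295635] tray [ 0.62428592 -0.03841529] hinge [ 0.60857266 -0.13238386]
label (array([0.62596591, 0.21650559, 0.03772025]), np.float64(0.003963471276741539))
clip corners [[0.6196 0.3044]
 [0.583  0.2957]
 [0.618  0.153 ]
 [0.6563 0.1666]] c [0.61920271 0.22991128]
len 0.14481259669160068 w 0.04066333990046735 0.037627931656171905 yaw 104.32253387549231
brown clip side label@.036 [0.62855888 0.21812824 0.036     ] [0.62425391 0.21715417 0.036     ]
[[-0.899  0.438 -0.001]
 [ 0.438  0.899 -0.002]
 [ 0.    -0.002 -1.   ]]
```

The triangulated heights match the text: rim 0.093-0.095 m, disc 0.099, clipper top 0.038. The clipper is at (0.620, 0.230) with yaw 104°, the steriliser yaw is -74°, and the press point is (0.5615, 0.034). I'll turn the tool and close the fingers first.

>>> apply_moves(moves=[[[0,0,0,0,0,8.3,1],[0,0,0,0,0,8.3,1],[0,0,0,0,0,8.3,1],[0,0,0,0,0,8.3,1],[0,0,0,0,0,8.3,1],[0,0,0,0,0,8.3,1]]])

```text
time: 0.7
eef_pos: [0.2941, 0.6042, 0.2248]
tcp_rot: [0.626, 0.78, -0.005, 0.0]
contact_force: [-0.5, 0.3, 0.0]
opening: 0.001
```

```bash
cat > to.py <<'E'
import sys; from h import *
s=ctrl.get_state(); M=R.from_quat(s['tcp_rot'])
print('t',round(s['time'],2),'tcp',s['eef_pos'].round(4),'yaw',np.degrees(np.arctan2(*M.as_matrix()[[1,0],0])).round(2),'tilt',M.as_matrix()[:,2].round(3),'open',round(s['opening'],3),'F',s['contact_force'].round(1),'q',s['qpos'].round(2))
a=list(map(float,sys.argv[1:]))
if len(a)>=3: print('tool shift mm',(M.inv().apply(np.array(a[:3])-s['eef_pos'])*1e3).round(1))
if len(a)>3:
    y=np.radians(a[3]); G=np.c_[[np.cos(y),np.sin(y),0],[np.sin(y),-np.cos(y),0],[0,0,-1.]]
    print('turn deg',np.degrees((M.inv()*R.from_matrix(G)).as_rotvec()).round(2))
E
python3 to.py .5615 .034 .2 104.3
```

```text
t 0.7 tcp [0.2941 0.6042 0.2248] yaw 102.47 tilt [-0.006 -0.009 -1.   ] open 0.001 F [-0.5  0.3  0. ] q [0.97 0.29 1.58 0.   1.28 0.75]
tool shift mm [-614.3  138.1   28.3]
turn deg [-0.47  0.42 -1.83]
```

>>> apply_moves(moves=[[[-0.048,0.011,0,-0.4,0.4,-1.5,1],[-0.048,0.011,0,0,0,0,1],[-0.048,0.011,0,0,0,0,1],[-0.048,0.011,0,0,0,0,1],[-0.048,0.011,0,0,0,0,1],[-0.048,0.011,0,0,0,0,1],[-0.048,0.011,0,0,0,0,1],[-0.048,0.011,0,0,0,0,1],[-0.048,0.011,0,0,0,0,1],[-0.048,0.011,0,0,0,0,1],[-0.048,0.011,0,0,0,0,1],[-0.048,0.011,0,0,0,0,1]]])

```text
time: 1.9
eef_pos: [0.5591, 0.0689, 0.2177]
tcp_rot: [0.612, 0.791, -0.004, -0.002]
contact_force: [0.8, 1.2, 1.1]
opening: 0.002
```

```bash
python3 to.py .5615 .034 .11 104.3
```

```text
t 1.9 tcp [0.5591 0.0689 0.2177] yaw 104.5 tilt [-0.009 -0.004 -1.   ] open 0.002 F [0.8 1.2 1.1] q [-0.06  0.06  1.86 -0.    1.23 -0.31]
tool shift mm [-34.3  -5.4 107.8]
turn deg [-0.53  0.08  0.2 ]
```

>>> apply_moves(moves=[[[-0.02,-0.002,0.03,-0.5,0,0,1],[-0.012,-0.003,0.04,0,0,0,1],[0,0,0.03,0,0,0,1],[0,0,0,0,0,0,1]]])

```text
time: 2.3
eef_pos: [0.5654, 0.0274, 0.1156]
tcp_rot: [0.616, 0.788, 0.0, 0.002]
contact_force: [0.6, 0.4, -0.5]
opening: -0.0
```

```bash
python3 to.py .5615 .034 .086 104.3
```

```text
t 2.3 tcp [0.5654 0.0274 0.1156] yaw 103.91 tilt [ 0.004 -0.003 -1.   ] open -0.0 F [ 0.6  0.4 -0.5] q [-0.13  0.17  1.94 -0.    1.03 -0.37]
tool shift mm [ 7.4 -2.3 29.6]
turn deg [ 0.17  0.22 -0.39]
```

Press down, with small steps near contact.

>>> apply_moves(moves=[[[0.006,-0.002,0.012,0,0,0,1],[0,0,0.006,0,0,0,1],[0,0,0.004,0,0,0,1],[0,0,0.004,0,0,0,1],[0,0,0.002,0,0,0,1]]])

```text
time: 2.8
eef_pos: [0.5644, 0.0343, 0.0909]
tcp_rot: [0.615, 0.788, 0.002, 0.005]
contact_force: [-0.2, -0.0, 1.8]
opening: -0.003
```

```bash
python3 to.py .5615 .034 .086 104.3
```

```text
t 2.8 tcp [0.5644 0.0343 0.0909] yaw 104.08 tilt [ 0.01  -0.004 -1.   ] open -0.003 F [-0.2 -0.   1.8] q [-0.12  0.2   1.96 -0.    0.97 -0.36]
tool shift mm [ 0.5 -3.   4.8]
turn deg [ 0.52  0.39 -0.22]
```

>>> apply_moves(moves=[[[0,0,0.002,0,0,0,1],[0,0,0.002,0,0,0,1],[0,0,0.002,0,0,0,1]]])

```text
time: 3.1
eef_pos: [0.5655, 0.0345, 0.0863]
tcp_rot: [0.615, 0.789, 0.002, 0.007]
contact_force: [-0.9, -0.0, 0.8]
opening: 0.002
```

```bash
python3 to.py .5615 .034 .086 104.3
```

```text
t 3.1 tcp [0.5655 0.0345 0.0863] yaw 104.12 tilt [ 0.013 -0.005 -1.   ] open 0.002 F [-0.9 -0.   0.8] q [-0.12  0.21  1.96 -0.    0.96 -0.36]
tool shift mm [ 0.5 -4.   0.3]
turn deg [ 0.66  0.44 -0.18]
```

>>> apply_moves(moves=[[[0,-0.002,0.002,0.4,0.4,0,1],[0,0,0.002,0,0,0,1]]])

```text
time: 3.3
eef_pos: [0.5654, 0.0344, 0.0843]
tcp_rot: [0.615, 0.789, 0.003, 0.003]
contact_force: [-4.6, -0.5, 10.3]
opening: 0.003
```

The force rose to 10 N, so this is the hard stop. Now I'll retreat up and toward the clipper.

>>> apply_moves(moves=[[[0,0,-0.03,0,0,0,1],[0.03,0,-0.04,0,0,0,-1],[0.045,0,-0.02,0,0,0,-1],[0.048,0,-0.01,0,0,0,-1],[0.048,0,0,0,0,0,-1],[0.03,0,0,0,0,0,-1],[0,0,0,0,0,0,-1]]])

```text
time: 4.0
eef_pos: [0.5145, 0.2345, 0.1872]
tcp_rot: [0.617, 0.787, 0.004, 0.0]
contact_force: [0.8, -0.9, -0.8]
opening: 0.992
```

```bash
python3 to.py .620 .230 .1 104.3
python3 - <<'E'
from h import *
cv2.imwrite("pics/side1.png",ctrl.read_camera("side")[60:300,120:400,::-1].repeat(2,0).repeat(2,1))
E
```

```text
t 4.0 tcp [0.5145 0.2345 0.1872] yaw 103.74 tilt [ 0.006  0.006 -1.   ] open 0.992 F [ 0.8 -0.9 -0.8] q [0.25 0.08 1.89 0.   1.16 0.  ]
tool shift mm [-29.8 100.9  87.7]
turn deg [ 0.39 -0.24 -0.56]
```

View pics/side1.png

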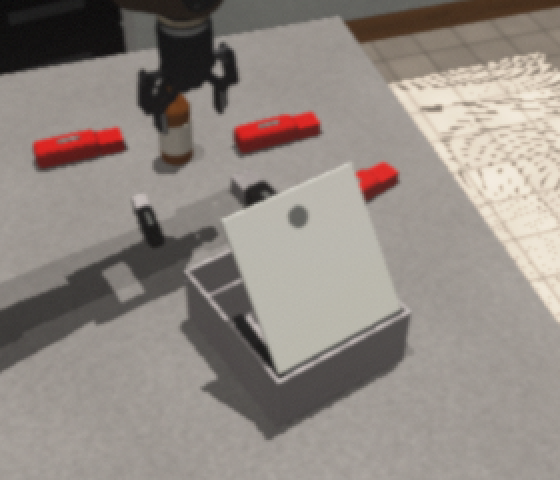

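The door is swinging up (free edge near (290,190) in the crop) and the gripper is clear near the bottle. Next I move over the clipper, staying above bottle height.

>>> apply_moves(moves=[[[-0.015,0.045,0,0.4,-0.2,-0.5,-1],[-0.012,0.045,0,0,0,0,-1],[0,0.01,0.035,0,0,0,-1],[0,0,0.035,0,0,0,-1],[0,0,0,0,0,0,-1]]])

```text
time: 4.55
eef_pos: [0.6198, 0.2235, 0.1101]
tcp_rot: [0.616, 0.788, -0.004, -0.002]
contact_force: [0.0, -0.8, -1.4]
opening: 1.002
```

```bash
python3 to.py .620 .230 .06 104.3;  python3 - <<'E'
from h import *
im=np.hstack([ctrl.read_camera("top")[120:250,140:360,::-1],ctrl.read_camera("side")[130:260,180:360,::-1]])
cv2.imwrite("pics/t2.png",cv2.resize(im,None,fx=2,fy=2))
E
```

```text
t 4.55 tcp [0.6198 0.2235 0.1101] yaw 104.0 tilt [-0.008 -0.004 -1.   ] open 1.002 F [ 0.  -0.8 -1.4] q [ 0.19  0.37  1.7  -0.    1.08 -0.05]
tool shift mm [ 6.3  2.2 50. ]
turn deg [-0.48  0.13 -0.3 ]
```

View pics/t2.png

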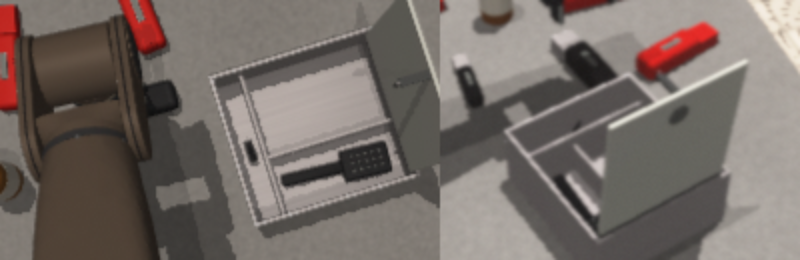

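The wide compartment is open and empty, with the brush in the narrow one. The door is nearly upright and the clipper is still in place under the gripper. Descending.

>>> apply_moves(moves=[[[0.004,0.001,0.03,-0.5,0,0,-1],[0.002,0.001,0.025,0,0,0,-1],[0,0,0.015,0,0,0,-1],[0,0,0.012,0,0,0,-1],[0,0,0,0,0,0,-1]]])

```text
time: 5.15
eef_pos: [0.6314, 0.2305, 0.0444]
tcp_rot: [0.616, 0.788, 0.01, 0.01]
contact_force: [0.1, -0.2, -0.0]
opening: 1.003
```

```bash
python3 to.py .620 .230 .004 104.3
```

```text
t 5.15 tcp [0.6314 0.2305 0.0444] yaw 103.92 tilt [ 0.029  0.003 -1.   ] open 1.003 F [ 0.1 -0.2 -0. ] q [ 0.2   0.46  1.71 -0.    0.94 -0.04]
tool shift mm [  2.4 -12.3  40.1]
turn deg [ 1.66  0.22 -0.37]
```

>>> apply_moves(moves=[[[0.002,-0.009,0,1.5,0.2,-0.3,-1],[0,-0.003,0.015,0.2,0,0,-1],[0,-0.002,0.012,0.3,0,0,-1],[0,-0.001,0.007,0.3,0,0,-1],[0,0,0,0,0,0,-1]]])

```text
time: 5.65
eef_pos: [0.6173, 0.229, 0.0115]
tcp_rot: [0.614, 0.789, -0.004, -0.003]
contact_force: [0.2, 0.6, -0.3]
opening: 1.003
```

```bash
python3 to.py .620 .230 .004 104.3
```

```text
t 5.65 tcp [0.6173 0.229  0.0115] yaw 104.27 tilt [-0.008 -0.003 -1.   ] open 1.003 F [ 0.2  0.6 -0.3] q [ 0.2   0.5   1.73 -0.    0.92 -0.05]
tool shift mm [0.3 3.  7.5]
turn deg [-0.5   0.02 -0.03]
```

>>> apply_moves(moves=[[[0,0.002,0.004,-0.3,0,0,-1],[0,0,0.003,0,0,0,-1],[0,0,0,0,0,0,1],[0,0,0,0,0,0,1],[0,0,0,0,0,0,1],[0,0,0,0,0,0,1],[0,0,0,0,0,0,1],[0,0,0,0,0,0,1]]], force=50)

```text
time: 6.45
eef_pos: [0.6206, 0.2298, 0.0045]
tcp_rot: [0.614, 0.789, -0.0, 0.0]
contact_force: [1.0, -0.4, -0.9]
opening: 0.482
```

```bash
python3 to.py .620 .230 .15 104.3
```

```text
t 6.45 tcp [0.6206 0.2298 0.0045] yaw 104.26 tilt [ 0. -0. -1.] open 0.482 F [ 1.  -0.4 -0.9] q [ 0.2   0.52  1.73 -0.    0.9  -0.05]
tool shift mm [   0.3   -0.6 -145.5]
turn deg [-0.    0.03 -0.04]
```

Opening 0.482 × 85 = 41 mm, which matches the 42 mm clipper. Lift.

>>> apply_moves(moves=[[[0,0,-0.01,0,0,0,1],[0,0,-0.02,0,0,0,1],[0,0,-0.025,0,0,0,1],[0,0,-0.03,0,0,0,1],[0,0,-0.03,0,0,0,1],[0,0,-0.03,0,0,0,1],[0,0,0,0,0,0,1]]])

```text
time: 7.15
eef_pos: [0.6159, 0.229, 0.1512]
tcp_rot: [0.614, 0.789, -0.006, -0.005]
contact_force: [0.2, -0.3, -1.6]
opening: 0.482
```

```bash
python3 to.py .6235 -.0375 .16 106;python3 - <<'E'
from h import *
im=np.hstack([ctrl.read_camera("top")[100:260,140:380,::-1],ctrl.read_camera("side")[70:230,160:400,::-1]])
cv2.imwrite("pics/t3.png",cv2.resize(im,None,fx=1.66,fy=1.66))
E
```

```text
t 7.15 tcp [0.6159 0.229  0.1512] yaw 104.26 tilt [-0.014 -0.003 -1.   ] open 0.482 F [ 0.2 -0.3 -1.6] q [ 0.2   0.33  1.68 -0.    1.15 -0.05]
tool shift mm [-260.2  -58.4   -8.1]
turn deg [-0.83 -0.03 -1.74]
```

View pics/t3.png

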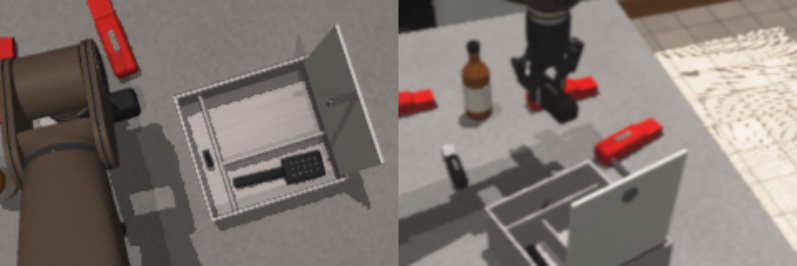

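The clipper is held level and the door is upright. I'll carry it to just above the compartment, aiming about 6 mm short of centre on the hinge side.

>>> apply_moves(moves=[[[-0.035,-0.008,-0.005,-0.8,0,-0.6,1],[-0.045,-0.01,-0.003,0,0,-0.6,1],[-0.045,-0.01,0,0,0,-0.5,1],[-0.045,-0.01,0,0,0,0,1],[-0.04,-0.01,0,0,0,0,1],[-0.03,-0.008,0,0,0,0,1],[0,0,0,0,0,0,1]]])

```text
time: 7.95
eef_pos: [0.6105, -0.0244, 0.1307]
tcp_rot: [0.6, 0.8, -0.013, -0.018]
contact_force: [1.0, 0.1, -2.4]
opening: 0.487
```

```bash
python3 to.py .6226 -.0326 .15 106
```

```text
t 7.95 tcp [ 0.6105 -0.0244  0.1307] yaw 106.29 tilt [-0.045  0.001 -0.999] open 0.487 F [ 1.   0.1 -2.4] q [-0.2   0.27  1.79 -0.01  1.13 -0.48]
tool shift mm [-11.1   8.5 -19.9]
turn deg [-2.46 -0.76  0.3 ]
```

>>> apply_moves(moves=[[[-0.005,0.008,-0.01,-2.3,-0.7,0.3,1],[-0.005,0.002,0,-0.2,0,0,1],[0,0,0,0,0,0,1]]])

```text
time: 8.25
eef_pos: [0.6208, -0.0302, 0.1347]
tcp_rot: [0.602, 0.798, -0.0, -0.004]
contact_force: [-0.2, 0.3, -2.9]
opening: 0.484
```

```bash
python3 to.py .6226 -.0326 .08 106;python3 - <<'E'
from h import *
im=np.hstack([ctrl.read_camera("top")[100:260,210:410,::-1],ctrl.read_camera("side")[110:270,180:380,::-1]])
cv2.imwrite("pics/t4.png",cv2.resize(im,None,fx=2,fy=2))
E
```

```text
t 8.25 tcp [ 0.6208 -0.0302  0.1347] yaw 105.95 tilt [-0.006  0.004 -1.   ] open 0.484 F [-0.2  0.3 -2.9] q [-0.21  0.27  1.79  0.    1.1  -0.49]
tool shift mm [-3.2  1.4 54.7]
turn deg [-0.28 -0.34 -0.05]
```

View pics/t4.png

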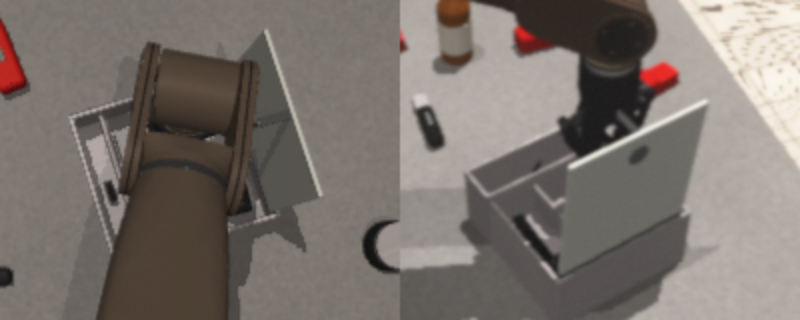

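The arm, gripper and clipper are over the wide compartment with the door standing clear. TCP in the steriliser frame is about (9, 40) mm, which is inside the fit range. Lowering gently.

>>> apply_moves(moves=[[[0,0.001,0.015,-0.2,-0.3,0,1],[0,0,0.015,0,0,0,1],[0,-0.001,0.015,0.2,0,0,1],[0,-0.001,0.012,0.3,0,0,1],[0,0,0,0.3,0,0,1]]])

```text
time: 8.85
eef_pos: [0.6199, -0.0267, 0.0755]
tcp_rot: [0.6, 0.8, -0.006, -0.005]
contact_force: [-0.6, -0.4, -2.9]
opening: 0.482
```

```bash
python3 to.py .6216 -.0300 .0105 106
```

```text
t 8.85 tcp [ 0.6199 -0.0267  0.0755] yaw 106.25 tilt [-0.015 -0.004 -1.   ] open 0.482 F [-0.6 -0.4 -2.9] q [-0.2   0.34  1.81 -0.01  1.   -0.48]
tool shift mm [-3.7  1.7 64.9]
turn deg [-0.86 -0.03  0.25]
```

>>> apply_moves(moves=[[[-0.003,0.001,0.01,-0.7,0,0.2,1],[-0.001,0,0.012,0,0,0,1],[0,0,0.012,0,0,0,1],[0,0,0.01,0,0,0,1],[0,0,0,0,0,0,1]]])

```text
time: 9.35
eef_pos: [0.6224, -0.031, 0.0277]
tcp_rot: [0.602, 0.799, -0.001, -0.001]
contact_force: [-0.1, 0.2, -2.6]
opening: 0.481
```

```bash
python3 to.py .6216 -.0300 .0105 106
```

```text
t 9.35 tcp [ 0.6224 -0.031   0.0277] yaw 106.01 tilt [-0.002 -0.    -1.   ] open 0.481 F [-0.1  0.2 -2.6] q [-0.21  0.41  1.82 -0.    0.91 -0.49]
tool shift mm [ 1.2 -0.5 17.2]
turn deg [-0.09 -0.01  0.01]
```

No side force and still held. Going the last 17 mm to the floor.

>>> apply_moves(moves=[[[0,0,0.008,0,0,0,1],[0,0,0.005,0,0,0,1],[0,0,0.003,0,0,0,1],[0,0,0.001,0,0,0,1],[0,0,0,0,0,0,1]]])

```text
time: 9.85
eef_pos: [0.6196, -0.0325, 0.011]
tcp_rot: [0.602, 0.799, -0.004, -0.003]
contact_force: [-0.8, -0.3, -2.1]
opening: 0.484
```

```bash
python3 to.py .6216 -.0300 .0105 106
```

```text
t 9.85 tcp [ 0.6196 -0.0325  0.011 ] yaw 106.02 tilt [-0.01  -0.002 -1.   ] open 0.484 F [-0.8 -0.3 -2.1] q [-0.21  0.44  1.83 -0.    0.89 -0.49]
tool shift mm [1.8 2.7 0.4]
turn deg [-0.56 -0.07  0.02]
```

>>> apply_moves(moves=[[[0,0,0.001,0,0,0,1],[0,0,0.001,0,0,0,1],[0,0,0,0,0,0,1]]])

```text
time: 10.15
eef_pos: [0.6195, -0.0326, 0.0109]
tcp_rot: [0.601, 0.799, -0.004, -0.004]
contact_force: [-2.1, -1.0, -3.0]
opening: 0.484
```

>>> apply_moves(moves=[[[0,0,0.003,-0.3,0,0,1],[0,0,0,0,0,0,1]]])

```text
time: 10.35
eef_pos: [0.62, -0.0325, 0.0114]
tcp_rot: [0.601, 0.799, -0.002, -0.003]
contact_force: [-1.2, 0.1, -3.5]
opening: 0.481
```

>>> apply_moves(moves=[[[0,0,0.003,0,0,0,1],[0,0,0.003,0,0,0,1]]])

```text
time: 10.55
eef_pos: [0.6201, -0.0328, 0.0106]
tcp_rot: [0.601, 0.799, -0.003, -0.003]
contact_force: [-21.6, 0.3, 22.2]
opening: 0.482
```

```bash
python3 to.py .6216 -.0300 .0105 106
```

```text
t 10.55 tcp [ 0.6201 -0.0328  0.0106] yaw 106.12 tilt [-0.009 -0.001 -1.   ] open 0.482 F [-21.6   0.3  22.2] q [-0.21  0.44  1.83 -0.    0.89 -0.49]
tool shift mm [2.3 2.2 0.1]
turn deg [-0.51 -0.11  0.12]
```

The clipper is on the floor (22 N, z as predicted). Easing off, then a partial release.

>>> apply_moves(moves=[[[0,0,0,0,0,0,1],[0,0,0,0,0,0,-0.3],[0,0,0,0,0,0,-0.4],[0,0,0,0,0,0,-0.4],[0,0,0,0,0,0,-0.4],[0,0,0,0,0,0,-0.4]]])

```text
time: 11.15
eef_pos: [0.6161, -0.0334, 0.01]
tcp_rot: [0.601, 0.799, -0.006, -0.007]
contact_force: [-4.9, -0.7, 1.9]
opening: 0.693
```

```bash
python3 to.py .6196 -.0325 .15 106
```

```text
t 11.15 tcp [ 0.6161 -0.0334  0.01  ] yaw 106.17 tilt [-0.019 -0.001 -1.   ] open 0.693 F [-4.9 -0.7  1.9] q [-0.22  0.44  1.83 -0.01  0.89 -0.49]
tool shift mm [   0.5    1.1 -140. ]
turn deg [-1.06 -0.23  0.17]
```

>>> apply_moves(moves=[[[0,0.003,0,-0.8,0,0,-0.4],[0,0,0,0,0,0,-0.5],[0,0,-0.01,0,0,0,-0.5],[0,0,-0.02,0,0,0,-0.5],[0,0,-0.02,0,0,0,-0.5]]])

```text
time: 11.65
eef_pos: [0.617, -0.0329, 0.0587]
tcp_rot: [0.601, 0.799, -0.002, -0.006]
contact_force: [0.9, 0.3, 0.0]
opening: 0.75
```

```bash
python3 to.py .6196 -.0325 .20 106
```

```text
t 11.65 tcp [ 0.617  -0.0329  0.0587] yaw 106.14 tilt [-0.013  0.003 -1.   ] open 0.75 F [0.9 0.3 0. ] q [-0.22  0.36  1.82  0.    0.97 -0.5 ]
tool shift mm [   0.7    1.  -141.3]
turn deg [-0.65 -0.39  0.14]
```

>>> apply_moves(moves=[[[0,0,-0.04,-0.6,-0.3,0,-0.5],[0.004,0,-0.045,0,0,0,-0.5],[0.005,0,-0.048,0,0,0,1],[0,0,-0.048,0,0,0,1],[0,0,-0.048,0,0,0,1],[0,0,-0.048,0,0,0,1],[0,0,-0.02,0,0,0,1],[0,0,0,0,0,0,1]]])

```text
time: 12.45
eef_pos: [0.6206, -0.0227, 0.3815]
tcp_rot: [0.6, 0.8, 0.011, 0.016]
contact_force: [0.0, 0.6, 1.1]
opening: 0.002
```

```bash
python3 to.py .6185 -.167 .35 106
```

```text
t 12.45 tcp [ 0.6206 -0.0227  0.3815] yaw 106.27 tilt [ 0.039 -0.002 -0.999] open 0.002 F [0.  0.6 1.1] q [-0.2   0.07  1.55  0.01  1.48 -0.49]
tool shift mm [-137.5  -43.7   31.7]
turn deg [2.11 0.74 0.29]
```

>>> apply_moves(moves=[[[-0.03,-0.01,0,1,0.4,0.3,1],[-0.04,-0.012,0,0.5,0,0,1],[-0.04,-0.012,0,0.3,0,0,1],[-0.03,-0.01,0,0,0,0,1],[0,0,0,0,0,0,1]]])

```text
time: 12.95
eef_pos: [0.619, -0.1717, 0.3799]
tcp_rot: [0.6, 0.8, 0.002, 0.006]
contact_force: [0.1, 0.2, -0.3]
opening: 0.001
```

```bash
python3 to.py .6185 -.167 .27 106
python3 - <<'E'
from h import *
im=np.hstack([ctrl.read_camera("top")[100:260,210:410,::-1],ctrl.read_camera("side")[90:250,200:400,::-1]])
cv2.imwrite("pics/t5.png",cv2.resize(im,None,fx=2,fy=2))
E
```

```text
t 12.95 tcp [ 0.619  -0.1717  0.3799] yaw 106.32 tilt [ 0.013 -0.004 -1.   ] open 0.001 F [ 0.1  0.2 -0.3] q [-0.43  0.14  1.49  0.    1.51 -0.71]
tool shift mm [  5.4  -0.4 109.8]
turn deg [0.64 0.39 0.32]
```

View pics/t5.png

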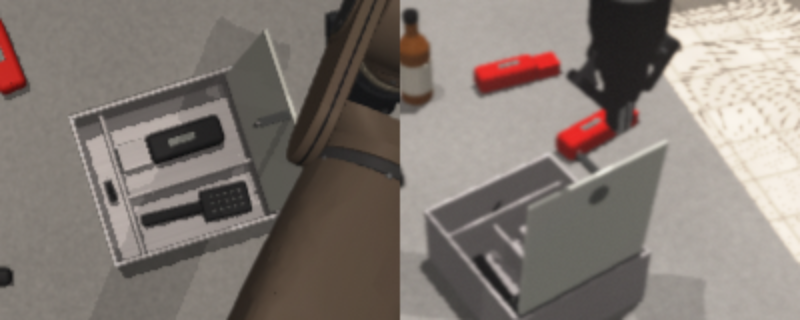

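The clipper lies flat in the wide compartment (crop 185,140) with the brush undisturbed. The door is fully open and the gripper is beyond it at x' ≈ 145 mm. I'll descend behind the door.

>>> apply_moves(moves=[[[-0.002,0,0.025,0.6,0.4,0.3,1],[-0.001,0,0.03,0,0,0,1],[0,0,0.03,0,0,0,1],[0,0,0.02,0,0,0,1],[0,0,0,0,0,0,1]]])

```text
time: 13.55
eef_pos: [0.6221, -0.1634, 0.2714]
tcp_rot: [0.597, 0.802, 0.003, 0.0]
contact_force: [-0.2, 0.2, -0.6]
opening: 0.001
```

```bash
python3 to.py .6185 -.167 .26 106
```

```text
t 13.55 tcp [ 0.6221 -0.1634  0.2714] yaw 106.62 tilt [ 0.004  0.004 -1.   ] open 0.001 F [-0.2  0.2 -0.6] q [-0.42  0.19  1.62  0.01  1.33 -0.71]
tool shift mm [-2.4 -4.5 11.4]
turn deg [ 0.3  -0.16  0.62]
```

>>> apply_moves(moves=[[[0.015,-0.002,0.005,0,0,-0.6,1],[0.018,-0.002,0.003,0,0,0,1],[0.018,0,0.003,0,0,0,1],[0.018,0,0.003,0,0,0,1],[0,0,0,0,0,0,1]]])

```text
time: 14.05
eef_pos: [0.5986, -0.0924, 0.2607]
tcp_rot: [0.592, 0.806, 0.003, 0.005]
contact_force: [0.1, 0.4, -0.2]
opening: -0.003
```

```bash
cat >> to.py <<'E'
r=s['eef_pos'][:2]-[.5799,-.0324]; u=np.array([.2756,-.9613]); print('ster xy mm',(r@u*1e3).round(1),(r@[.9613,.2756]*1e3).round(1))
E
python3 to.py .6185 -.167 .26 106
```

```text
t 14.05 tcp [ 0.5986 -0.0924  0.2607] yaw 107.46 tilt [ 0.012 -0.    -1.   ] open -0.003 F [ 0.1  0.4 -0.2] q [-0.32  0.11  1.73  0.    1.29 -0.63]
tool shift mm [-77.1  -3.4   1. ]
turn deg [0.65 0.21 1.46]
ster xy mm 62.9 1.4
```

>>> apply_moves(moves=[[[0.017,0,0.009,0.5,0,1.4,1],[0.017,0,0.01,0,0,0,1],[0.018,0,0.013,0,0,0,1],[0.018,0,0.014,0,0,0,1],[0,0,0,0,0,0,1]]])

```text
time: 14.55
eef_pos: [0.5788, -0.0212, 0.215]
tcp_rot: [0.601, 0.799, 0.0, 0.005]
contact_force: [-0.1, -0.9, 1.2]
opening: 0.002
```

```bash
python3 to.py .6185 -.167 .26 106
python3 - <<'E'
from h import *
im=np.hstack([ctrl.read_camera("top")[100:260,210:410,::-1],ctrl.read_camera("side")[90:250,200:400,::-1]])
cv2.imwrite("pics/t6.png",cv2.resize(im,None,fx=2,fy=2))
E
```

```text
t 14.55 tcp [ 0.5788 -0.0212  0.215 ] yaw 106.16 tilt [ 0.009 -0.006 -1.   ] open 0.002 F [-0.1 -0.9  1.2] q [-0.21  0.09  1.84 -0.    1.21 -0.49]
tool shift mm [-151.5   -2.1  -43.8]
turn deg [0.39 0.46 0.16]
ster xy mm -11.1 2.0
```

View pics/t6.png

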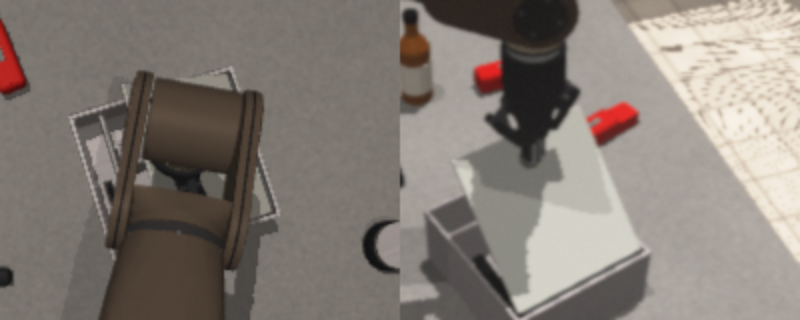

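The door is at about 45° with the fingertips on its outer face near the disc. Continuing along the arc.

>>> apply_moves(moves=[[[0.013,0,0.017,0.3,0.4,0,1],[0.013,0,0.018,0,0,0,1],[0.011,0,0.02,0,0,0,1],[0.01,0,0.02,0,0,0,1],[0,0,0,0,0,0,1]]])

```text
time: 15.15
eef_pos: [0.5694, 0.0221, 0.14]
tcp_rot: [0.603, 0.798, 0.002, 0.004]
contact_force: [-1.0, -0.3, 1.0]
opening: -0.005
```

```bash
python3 to.py .5615 .034 .105 106
```

```text
t 15.15 tcp [0.5694 0.0221 0.14  ] yaw 105.86 tilt [ 0.009 -0.003 -1.   ] open -0.005 F [-1.  -0.3  1. ] q [-0.14  0.15  1.92 -0.    1.07 -0.41]
tool shift mm [13.8 -4.6 34.9]
turn deg [ 0.45  0.3  -0.13]
ster xy mm -55.2 4.9
```

>>> apply_moves(moves=[[[0.006,-0.002,0.012,0.4,0.3,0,1],[0.004,-0.001,0.012,0,0,0,1],[0.002,0,0.01,0,0,0,1],[0,0,0.006,0,0,0,1],[0,0,0.004,0,0,0,1]]])

```text
time: 15.65
eef_pos: [0.5659, 0.0325, 0.096]
tcp_rot: [0.604, 0.797, 0.002, 0.002]
contact_force: [-0.2, 0.0, 2.7]
opening: 0.002
```

```bash
python3 to.py .5615 .034 .0835 106
```

```text
t 15.65 tcp [0.5659 0.0325 0.096 ] yaw 105.75 tilt [ 0.006  0.    -1.   ] open 0.002 F [-0.2  0.   2.7] q [-0.12  0.2   1.95  0.    0.99 -0.4 ]
tool shift mm [ 2.7 -3.9 12.5]
turn deg [ 0.33  0.07 -0.25]
ster xy mm -66.2 4.4
```

>>> apply_moves(moves=[[[0,-0.001,0.005,0,0,0,1],[0,0,0.004,0,0,0,1],[0,0,0.003,0,0,0,1],[0,0,0.003,0,0,0,1]]])

```text
time: 16.05
eef_pos: [0.5662, 0.0323, 0.0832]
tcp_rot: [0.604, 0.797, 0.002, 0.002]
contact_force: [-6.7, 0.5, 18.2]
opening: -0.001
```

18 N at z = 0.083, so the door is at the hard stop. Letting go straight up.

>>> apply_moves(moves=[[[0,0,-0.02,0,0,0,1],[0,0,-0.03,0,0,0,1],[0.03,0,-0.04,0,0,0,1],[0.045,0,-0.02,0,0,0,1],[0.048,0,0,0,0,0,1],[0.048,0,0,0,0,0,1],[0.04,0,0,0,0,0,1],[0,0,0,0,0,0,1],[0,0,0,0,0,0,1],[0,0,0,0,0,0,1],[0,0,0,0,0,0,1],[0,0,0,0,0,0,1]]])

```text
time: 17.25
eef_pos: [0.5062, 0.2382, 0.1926]
tcp_rot: [0.607, 0.795, 0.001, 0.0]
contact_force: [-0.5, -1.0, 0.5]
opening: -0.001
```

```bash
python3 to.py
python3 - <<'E'
from h import *
im=np.hstack([ctrl.read_camera("top")[100:260,110:360,::-1],ctrl.read_camera("side")[100:260,150:400,::-1]])
cv2.imwrite("pics/t7.png",cv2.resize(im,None,fx=1.6,fy=1.6))
E
```

```text
t 17.25 tcp [0.5062 0.2382 0.1926] yaw 105.27 tilt [ 0.002  0.001 -1.   ] open -0.001 F [-0.5 -1.   0.5] q [ 0.26  0.07  1.9   0.    1.17 -0.01]
ster xy mm -280.4 3.8
```

View pics/t7.png

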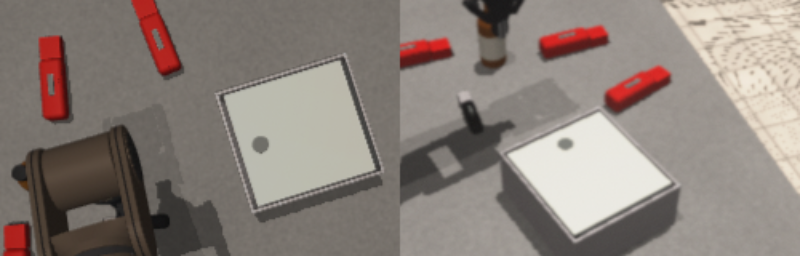

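The door is flush and shut in both views. One numeric check of the disc against the start, then sign off.

Run:
```python
from h import *
g=ctrl.read_camera("side").astype(int).mean(2)
ref=cv2.imread("pics/side0.png").astype(int).mean(2)
for n,i in(("start",ref),("now",g)):
    w=np.clip(190-i[182:196,244:262],0,None)*(i[182:196,244:262]<175); yy,xx=np.mgrid[182:196,244:262]
    print(n,(w*xx).sum()/w.sum(),(w*yy).sum()/w.sum())
s=ctrl.get_state(); print(s['time'],s['contact_force'])
ctrl.sign_off()
```

```text
start 252.39465101108937 188.91693846488366
now 252.38691634241252 189.0679717898833
17.4 [ 0.88297578 -0.46754067  0.37051176]
the job is handed in; nothing more can be done
```

I handed the job in at 17.4 s. The clipper is in the wide compartment and the door is shut, as far as my last checks show; sign-off reports no verdict.

**What I did**
- **Opening:** I pressed the door to its stop (10 N), and it swung fully open.
- **Placing:** I gripped the black clipper across its body; the fingers stopped at 41 mm on its 42 mm width. I lowered it, still held, onto the wide compartment's floor and let go.
- **Closing:** I pushed the door shut from behind, pressed it to the stop once (18 N) and backed the arm away.

**Last checks**
- **Door:** It stayed flush for about 1 s after I let go. The disc in the side view is within 0.2 px of where it started.
- **Clipper:** Before I shut the door, the picture showed it lying flat in the wide compartment. I could not see it afterwards.
- **Other items:** The brush was in place in that same picture. The trimmer and bottle looked unmoved in the pictures after closing. The tub was out of view in the last one, but the arm never came near it.
- **Disagreements:** As I set the clipper down, the force reading stayed near its hanging value until the floor contact suddenly showed 22 N, with a similar sideways force. When I let go, a finger still pressed sideways with about 5 N, so I shifted the gripper before lifting. Both are well under the limits. The rim and clipper measured within a few millimetres of the sizes you gave.

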